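Tip the instrument box off the ledge and clamp it socket panel up

ROBOT

A 6-joint arm with a two-finger parallel gripper is mounted at the origin on the work surface. World frame = base frame: x ahead of the robot, y to its left, z up, the work surface at z = 0. Lengths are in m, angles in rad, forces in N, time in s.
With the tool pointing down it reaches from about 0.35 to 0.775 m from the base axis. Payload 7.3 kg.
Tool frame: the origin (TCP) lies at the very end of the fingers, on their centre line; the grasp point (between the pads) lies 19 mm behind it; z points along the fingers, y is the direction in which the jaws open and shut (so a half turn about z gives the same grasp; the last joint's range is limited). The gripper opens to 92 mm and grips with 3 to 60 N. Pads are 19 mm wide; open, the fingers measure 130 mm over their backs; the gripper's body (75 mm by 190 mm) begins 47 mm behind the grasp point.
Start: joints at [-1.339, 0.342, 1.524, -0, 1.275, -0.146], TCP at [0.194, -0.488, 0.227] pointing down, gripper open.
Joint ranges: [-2.53, 2.53], [-0.77, 2.02], [0.04, 2.7], [-1, 4.14], [0.28, 2.66], [-3.11, 3.11]. Speed limits (rad/s): [2.57, 2.57, 3.14, 3.14, 3.14, 3.14].

INTERFACE

Orientations are given as [roll, pitch, yaw] about the fixed x, y, z axes, in that order (R = Rz(yaw) Ry(pitch) Rx(roll)).
In Python, from cell import robot gives the robot as it stands.
- The arm moves only by the shell command python3 -m pendant 'ROWS' [OPENING] [FORCE]. ROWS is JSON, a list of rows, each a list of 2 entries, a list of its own where there are three numbers: the shift along the tool's x, y, z in mm, then the turn about the tool's z in degrees. In form: [[[x, y, z], turn], ...]. A call has 1 to 10 rows; each row is the pose to reach, as a shift and turn from the pose measured when the call began, along the tool's axes at that moment; what a row does not reach only later rows make up. A row lasts 1/12 s, in which the tool goes at most 41.7 mm and 7.16 degrees, less where a joint would pass 70% of its speed; a pose out of reach is approached as far as the arm can. A call with a gripper value outside its range is refused whole. OPENING is the opening, from 0 (shut) to 1 (fully open), set as the call begins (- or left out, the last holds). The fingers move at their own pace and stop on an object; FORCE is the grip in N (left out, the last holds). Time passes only in rows, so rows that repeat a pose let the fingers close. It gives the time, the measured TCP pose, the force and the opening at its end, in the units of the state.
- robot.observe(): the state, without advancing time (a new reading comes with each control period).
- robot.read_camera(name): name is "scene" or "side" or "wrist"; returns the picture (420x560x3 uint8, red, green, blue); there is no depth.
- robot.calibration(name): a dict with "vfov" (degrees; the focal length in pixels is half the picture's height over the tangent of half this angle, whatever the lens; pixels are square), "cx", "cy" (the principal point, pixels), "rvec" (rotation vector, rad) and "tvec" (3), from world to camera coordinates, as OpenCV has them. Camera axes: x right, y down, z forward; pixel columns grow to the right and rows downward; lengths in m; the calibration is good to about 2 mm. The wrist camera is an equidistant fisheye: a pixel r from the principal point sees the ray r / f radians off the axis. A picture is of the moment at which its call begins: read the wrist's pose just before it. calibration takes no time and is no camera call; for the wrist camera it gives the pose at the moment of the call.
- robot.hand_in(): hands the job in, once; it reports no verdict.
Trained networks look in the newest picture that a camera, given by its name, has taken for a name from the list of things; names that differ only in an ending like _2 or _b are one class to them, and where a whole thing is asked for, a point or a joint stands for the part that bears it (a point fixed in the world has none). Each returns a list of dicts, best first, with "p" (0 to 1); they miss things now and then, are a little off and sometimes report something else, mostly with a low value. They report only what shows in the picture. A call takes as long as a camera call.
- robot.find_in(camera, query): "xy" ([column, row] as shares, 0 to 1, of the picture: columns of its width, rows of its height, amid what is visible of it).
The state is a dict: "time": time; "qpos": joint angles; "qvel": joint speeds; "joint_efforts": joint torques, N m; "tool_pos": TCP position; "tool_rot": TCP orientation; "contact_force": force on the tool from outside, world axes, zero at the start; "torque": the same for the moment, N m; "opening": finger opening in m.
Only numpy, scipy, OpenCV 4.12 (cv2) and the standard library are available. Lean on these libraries where they do the work, as an engineer would, in place of code of your own. Each camera call takes 0.05 s, during which the arm holds its last target.

TASK

Clear the cord spool off the bed of the turning stand and stand it upright in the open grey tray. Then push the aluminium instrument box over the step so that it tumbles onto the bed with its socket panel facing up, slide it fully home, square against the end stop under the clamp pad and about in the middle of the bed's width, and throw the cam lever over its high point until it snaps fully closed. Leave everything else on the bench where it is.

Things in the scene. Friction and masses are not known exactly. Their poses are not given: they have to be found in the camera images.
- stand: Turning stand fixed to the bench, 130 mm wide (its x), about 340 mm long (its y). Origin: middle of the step's edge, at bench level; z up. At y = 0 to +125 mm a plywood ledge, top 50 mm above the bench; at y < 0 an aluminium bed, top 12 mm above the bench, as far as the end stop. So the step drops 38 mm towards -y.
- stop_face (a point): Middle of the foot of the steel end stop's face, on the bed: x = 0, y = -165 mm, z = 12 mm in the stand's frame. The stop is as wide as the bed and 60 mm tall. Behind it a grey clamp tower, 60 mm wide; a steel presser bar 24 mm wide reaches from that over the bed to y = -133 mm, its underside 125 mm and top 137 mm above the bench.
- box: Aluminium instrument box, 0.5 to 0.8 kg, 110 x 96 x 90 mm (its x, y, z), too big to grasp. Stands on the ledge with z up; origin at the centre of its underside. Its +y face is the flat grey socket panel (meter window, knob, sockets), at first looking away from the step. Its own y axis must end pointing up. Pushed until its centre is past the edge, it tips on its own.
- box_center (a point): Centre of the instrument box. Tumbled, the box is 96 mm tall and 90 mm long along the stand, and this point is 60 mm above the bench; against the stop it is at y = -120 mm in the stand's frame. Friction with ledge and bed 0.5 to 0.7.
- spool: Black spool of grey cord, 54 mm in diameter, 70 mm tall, 0.1 to 0.2 kg, standing on the bed of the stand where the box will land. Origin at the centre of its underside, z along its axis.
- tray: Open grey plastic tray fixed to the bench, 100 x 140 mm (its x, y), walls 4 mm thick and 40 mm tall, floor 4 mm thick, empty. Origin at the centre of its underside.
- lever (a joint): Cam lever of the clamp, rad. 0 = fully open (40 degrees above level, leaning away from the bed), 0.87 = straight up, 2.09 = closed (20 degrees above level, over the bed). Turns about the stand's x axis. Up to the high point at 1.31 a spring resists (at most 0.6 N m), past it the lever snaps closed by itself. Starts open, held there by the spring.
- lever_hinge (a point): Lever's hinge axis (along the stand's x), at y = -197 mm, z = 158 mm in the stand's frame, between two cheeks of the tower that rise to 174 mm; the over-centre spring sits beside the cheek on the +x side.
- lever_bar (a point): Middle of the lever's black cross bar: 17 mm in diameter, 80 mm long, along the stand's x, 85 mm from the hinge axis; its stem (12 mm) runs from the hinge to the middle of the bar.
- pad: Rubber clamp pad, 24 mm in diameter, under the presser bar at y = -148 mm in the stand's frame. Origin at the centre of its underside, 112 mm above the bench with the lever open: 4 mm over the top of the tumbled box. Sprung, gives 7 mm; closing the lever lowers it evenly by 6.5 mm.
- meter: Black hand-held meter lying flat, 85 x 140 x 39 mm; bystander. Origin under its centre.
- screwdriver: Screwdriver lying flat, 130 mm long; bystander. Origin under its middle.
- jar: Amber jar with black lid, 52 mm in diameter, 60 mm tall; bystander. Origin under its centre.
- wrench: Steel wrench lying flat, 170 mm long; bystander. Origin under its middle.
- tape: Roll of black tape lying flat, 90 mm in diameter, 25 mm tall; bystander. Origin under its centre.
- reel: Small white reel standing on end, 60 mm in diameter, 46 mm tall; bystander. Origin under its centre.
- pot: Dark steel pot, 72 mm in diameter, 90 mm tall; bystander. Origin under its centre.

How it is judged:
By the outcome, as a careful person would: the job done as asked, in the order asked, and still so for the second after the job is handed in, with the robot touching nothing.
It also fails if it takes over 67 s, if anything falls off the work surface, if the arm or the gripper's body presses on something with over 40 N, if the wrist force passes 120 N, or if a joint passes its speed limit or range.

## Working session

There is one attempt and no reset: what is moved stays moved. The work goes in short steps, Python scripts to look and compute and a shell command to move; the robot and the scene stay as the last step left them, time stands still between calls to the robot, and variables do not carry over. Pictures are saved under pics/ and viewed, and the job is handed in when it is done.

```bash
ls; mkdir -p pics
python3 - <<'E'
from cell import robot
import cv2
s=robot.observe();print(s)
for n in ["scene","side","wrist"]:
    c=robot.calibration(n);print(n,c)
    im=robot.read_camera(n);cv2.imwrite(f"pics/{n}0.png",im[:,:,::-1])
E
```

```text
pics
{'time': 0.0, 'qpos': array([-1.33897916e+00,  3.42732356e-01,  1.52500446e+00, -4.81201921e-06,
        1.27538799e+00, -1.45997034e-01]), 'qvel': array([-1.78728610e-03,  4.38340890e-05,  1.05484909e-03, -2.14439972e-04,
       -7.15202134e-04,  1.31611557e-03]), 'joint_efforts': array([-8.28577104e-04, -4.31244457e+01, -2.44216204e+01,  7.17143691e-02,
        5.60430670e-02, -1.42741069e-04]), 'tool_pos': array([ 0.19359532, -0.48757315,  0.22604434]), 'tool_rot': array([-3.14007613e+00, -2.18344179e-04,  3.77815437e-01]), 'contact_force': array([ 0.79074   , -0.39214346, -0.3551105 ]), 'torque': array([ 0.01873574, -0.01762199, -0.03300367]), 'opening': 0.09207057019815022}
scene {'vfov': 54.2326831916166, 'cx': 279.6549737279343, 'cy': 221.5307811620216, 'rvec': array([ 2.07640503,  1.24210546, -0.52661545]), 'tvec': array([-0.24987886, -0.27681836,  1.72182529])}
side {'vfov': 50.55340896694464, 'cx': 278.5269839810314, 'cy': 204.6596025912826, 'rvec': array([ 1.01948774, -2.47609327,  0.96507319]), 'tvec': array([0.38667494, 0.41998473, 1.17232119])}
wrist {'vfov': 65.70646984690485, 'cx': 274.961084865337, 'cy': 209.46621117036395, 'rvec': array([-2.39578701,  1.62395877,  0.23619055]), 'tvec': array([-0.52525685, -0.03660636,  0.3892327 ])}
```

View pics/scene0.png

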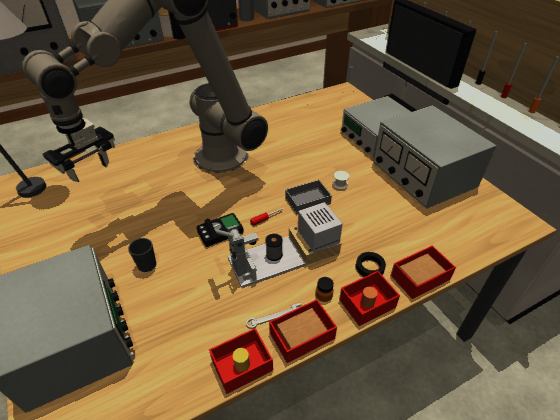

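View pics/side0.png

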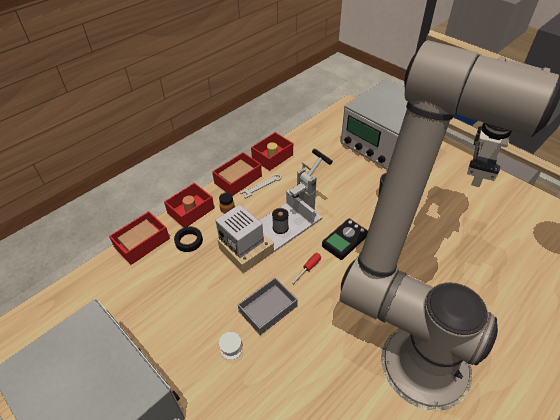

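View pics/wrist0.png

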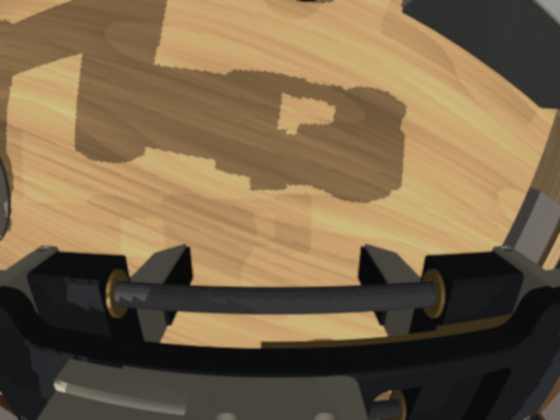

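The scene and side pictures show the stand with the box at the +y (ledge) end and the lever at the other, at about (270,250) in scene and (270,220) in side. The tray is near the box at about (308,195) in scene. Next I zoom in and query the networks.

```bash
cat > h.py <<'E'
import numpy as np, cv2
from cell import robot
from scipy.optimize import least_squares
def cam(n):
    c=robot.calibration(n); f=210/np.tan(np.radians(c["vfov"]/2))
    R,_=cv2.Rodrigues(np.array(c["rvec"]));return f,c["cx"],c["cy"],R,np.array(c["tvec"])
def proj(n,P,C=None):
    f,cx,cy,R,t=C or cam(n); q=np.atleast_2d(P)@R.T+t
    if n=="wrist":
        r=np.hypot(q[:,0],q[:,1]);th=np.arctan2(r,q[:,2]);k=f*th/np.maximum(r,1e-9)
        return np.c_[cx+k*q[:,0],cy+k*q[:,1]]
    return np.c_[cx+f*q[:,0]/q[:,2],cy+f*q[:,1]/q[:,2]]
def ray(n,uv,C=None):
    f,cx,cy,R,t=C or cam(n); a=(uv[0]-cx)/f;b=(uv[1]-cy)/f
    if n=="wrist":
        th=np.hypot(a,b);s=np.sin(th)/max(th,1e-9);d=np.array([a*s,b*s,np.cos(th)])
    else: d=np.array([a,b,1.])
    d=R.T@d;return -R.T@t,d/np.linalg.norm(d)
def onz(n,uv,z,C=None):
    o,d=ray(n,uv,C);return o+d*(z-o[2])/d[2]
def tri(obs):
    A=np.zeros((3,3));b=np.zeros(3)
    for n,uv in obs:
        o,d=ray(n,uv);M=np.eye(3)-np.outer(d,d);A+=M;b+=M@o
    p=np.linalg.solve(A,b);return p
E
python3 - <<'E'
from h import *
for n,(x0,y0,x1,y1) in {"scene":(180,150,380,300),"side":(170,120,370,340)}.items():
    im=cv2.imread(f"pics/{n}0.png")[y0:y1,x0:x1]
    k=min(800//(x1-x0),600//(y1-y0)); k=800/(x1-x0) if 800/(x1-x0)*(y1-y0)<=600 else 600/(y1-y0)
    cv2.imwrite(f"pics/{n}0z.png",cv2.resize(im,None,fx=k,fy=k,interpolation=cv2.INTER_CUBIC));print(n,k)
for n in ["scene","side"]:
    for q in ["stand","box","spool","tray","lever_bar","pad","meter","reel","screwdriver"]:
        r=robot.find_in(n,q)
        for d in r[:2]: print(n,q,round(d["p"],2),np.round(np.array(d["xy"])*[560,420],1))
E
```

```text
scene 4.0
side 2.727272727272727
scene stand 0.68 [262.6 252.3]
scene stand 0.44 [367.7 258.5]
scene box 0.94 [318.7 229.8]
scene box 0.51 [218.2 224.9]
scene spool 0.84 [275.2 245.7]
scene tray 0.79 [308.6 194.4]
scene lever_bar 0.84 [218.6 236.7]
scene pad 0.64 [262.2 254.1]
scene meter 0.75 [222.6 227.4]
scene meter 0.2 [260.8 254.6]
scene reel 0.68 [342.6 181.7]
scene screwdriver 0.68 [260.  218.2]
scene screwdriver 0.6 [274.4 245.1]
side stand 0.56 [292.7 220.7]
side box 0.87 [239.5 228.8]
side spool 0.79 [280.4 221.8]
side tray 0.93 [269.7 305.8]
side lever_bar 0.81 [314.2 163.2]
side meter 0.59 [349.8 233.8]
side reel 0.95 [233.9 342.6]
side screwdriver 0.5 [309.8 260.2]
```

View pics/scene0z.png

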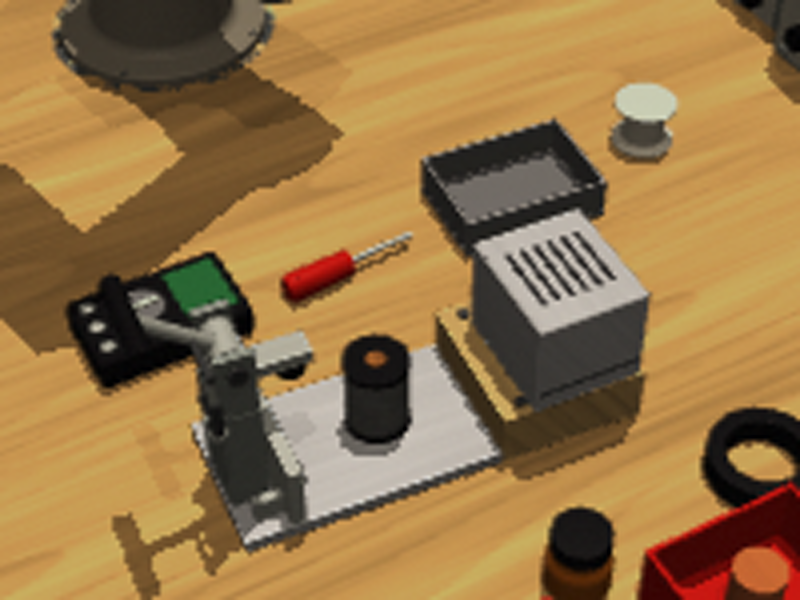

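View pics/side0z.png

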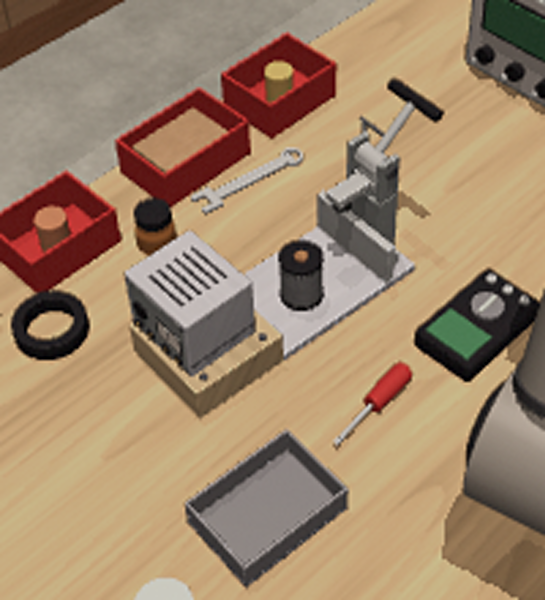

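```bash
cat > fit.py <<'E'
from h import *
S=lambda a,b:("scene",(a/4+180,b/4+150))
D=lambda a,b:("side",(a/2.7273+170,b/2.7273+120))
CC={n:cam(n) for n in("scene","side")}
def fit(pts,p0,name):
    def f(p):
        c,s=np.cos(p[2]),np.sin(p[2]);R=np.array([[c,-s,0],[s,c,0],[0,0,1]]);T=np.array([p[0],p[1],p[3] if len(p)>3 else 0])
        return np.concatenate([(proj(o[0],R@np.array(l)/1000+T,CC[o[0]])[0]-o[1]) for o,l in pts])
    r=least_squares(f,p0,loss="soft_l1");print(name,np.round(r.x[:2]*1000,1),np.round(np.degrees(r.x[2]),2),r.x[3:]);print(np.round(r.fun.reshape(-1,2),1).tolist());return r.x
if __name__=="__main__":
    p0=onz("scene",(305,253),.05)
    st=fit([(S(437,312),(-65,0,50)),(S(510,415),(65,0,50)),(S(500,455),(65,0,12)),(S(643,375),(65,125,50)),
     (D(200,387),(-65,125,50)),(D(283,340),(-65,0,50)),(D(132,330),(65,125,50)),(D(202,415),(-65,125,0)),(D(283,357),(-65,0,12))],[p0[0],p0[1],0.1],"stand")
    b=fit([(S(473,240),(-55,-48,90)),(S(580,210),(-55,48,90)),(S(648,295),(55,48,90)),(S(545,335),(55,-48,90)),
     (D(125,268),(55,48,90)),(D(190,233),(55,-48,90)),(D(252,287),(-55,-48,90)),(D(185,325),(-55,48,90)),(S(537,402),(55,-48,0))],[p0[0],p0[1]+.06,.1,.05],"box")
    p0=onz("scene",(308,194),.02)
    for a in (0,1.2):
      t=fit([(S(422,160),(-50,-70,40)),(S(555,122),(-50,70,40)),(S(605,183),(50,70,40)),
     (D(187,510),(50,70,40)),(D(287,433),(50,-70,40)),(D(348,490),(-50,-70,40)),(D(247,568),(-50,70,40))],[p0[0],p0[1],a],"tray")
    print("spool top",tri([S(376,358),D(301,257)]), "bar",tri([S(112,303),D(414,100)]),onz(*S(376,358),.082),onz(*D(301,257),.082))
    c,s=np.cos(st[2]),np.sin(st[2]);R=np.array([[c,-s],[s,c]])
    for nm,l in dict(stop=(0,-165),boxT=(0,-120),hinge=(0,-197),bedend=(0,-215)).items(): print(nm,np.round(R@np.array(l)+st[:2]*1000,1))
    print("box in stand", R.T@(b[:2]-st[:2])*1000,np.degrees(b[2]-st[2]))
    for q in ["meter","screwdriver","reel","jar","wrench","tape","pot"]:
        d=robot.find_in("scene",q)
        if d: print(q,round(d[0]["p"],2),onz("scene",np.array(d[0]["xy"])*[560,420],.02)*1000)
E
python3 fit.py
```

```text
stand [612.2  17.8] -2.95 []
[[-1.9, -0.4], [-1.8, 1.1], [0.3, -1.0], [-0.1, -1.8], [-0.8, 2.4], [-0.1, -2.6], [-1.6, -1.7], [-0.3, 1.5], [0.2, -1.5]]
box [627.8  89.4] -3.59 [0.04698223]
[[-0.6, 0.2], [-0.4, -1.0], [0.3, -0.1], [-2.2, -0.4], [-1.5, 1.7], [-0.3, -1.0], [-0.4, -0.9], [-1.3, 2.1], [-1.6, 2.8]]
tray [411.4 178.8] -4.04 []
[[-1.3, -1.7], [-0.8, -2.2], [-0.3, -1.5], [-1.3, -2.2], [-0.3, -1.6], [0.2, -0.3], [-1.0, 1.1]]
tray [411.4 178.8] -4.04 []
[[-1.3, -1.7], [-0.8, -2.2], [-0.3, -1.5], [-1.3, -2.2], [-0.3, -1.6], [0.2, -0.3], [-1.0, 1.1]]
spool top [ 0.59665923 -0.05576823  0.08002476] bar [ 0.58478746 -0.24228189  0.21822985] [ 0.59973396 -0.05498461  0.082     ] [ 0.59438406 -0.05643144  0.082     ]
stop [ 603.7 -147. ]
boxT [ 606. -102.]
hinge [ 602.1 -178.9]
bedend [ 601.1 -196.9]
box in stand [11.85362953 72.28079339] -0.6309556238368431
meter 0.75 [ 415.5782476  -157.67491831   20.        ]
screwdriver 0.68 [436.226662  -26.1450034  20.       ]
reel 0.68 [408.10130158 337.72427877  20.        ]
jar 0.71 [787.75909217   9.40696389  20.        ]
wrench 0.63 [ 803.82657454 -173.04904243   20.        ]
tape 0.73 [751.28374283 188.2260092   20.        ]
pot 0.69 [ 396.80331166 -420.23070047   20.        ]
```

```bash
cat >> h.py <<'E'
def delta(target,yaw_deg):
    """shift in tool axes (mm) and turn (deg) to reach TCP target (m) with yaw"""
    s=robot.observe();r,p,y=s["tool_rot"];from scipy.spatial.transform import Rotation as Ro
    R=Ro.from_euler("xyz",[r,p,y]).as_matrix()
    d=R.T@(np.array(target)-s["tool_pos"])*1000
    t=-(yaw_deg-np.degrees(y));t=(t+180)%360-180
    print("at",np.round(s["tool_pos"]*1000,1),"yaw",round(np.degrees(y),2),"-> shift",np.round(d,1),"turn",round(t,2),"t",s["time"],"F",np.round(s["contact_force"],1),"open",round(s["opening"]*1000,1))
E
python3 - <<'E'
from h import *
s=robot.observe()
f,cx,cy,R,t=cam("wrist");o=-R.T@t
print("cam rel tcp",o-s["tool_pos"],"fwd",R[2],"right",R[0],"yaw",s["tool_rot"][2])
delta((.39,-.25,.36),54.5)
delta((.60,-.06,.36),87.05)
E
```

```text
cam rel tcp [0.0709905  0.02760993 0.15710297] fwd [-0.26365049 -0.10589533 -0.95878809] right [ 3.70272388e-01 -9.28922900e-01  7.78173475e-04] yaw 0.3778290307216592
at [ 193.7 -488.   226.8] yaw 21.65 -> shift [ 270.3 -148.8 -133.3] turn -32.85 t 1.4 F [0.3 0.1 0.2] open 91.7
at [ 193.7 -488.   226.8] yaw 21.65 -> shift [ 535.5 -247.9 -133.3] turn -65.4 t 1.4 F [0.3 0.1 0.2] open 91.7
```

```bash
python3 -m pendant '[[[20,-10,-35],-6],[[45,-20,-70],-12],[[75,-35,-90],-18],[[110,-50,-100],-24],[[145,-66,-110],-30],[[180,-83,-120],-36],[[215,-100,-130],-42],[[250,-116,-133],-48],[[287,-132,-133],-54],[[323,-150,-133],-60]]'
python3 - <<'E'
from h import *
delta((.60,-.06,.36),87.05)
E
```

```text
time: 2.23
tool_pos: [0.4398, -0.228, 0.3602]
tool_rot: [3.14, 0.001, 1.43]
contact_force: [-0.2, -1.0, 0.2]
opening: 0.0919
at [ 439.8 -228.   360.2] yaw 81.92 -> shift [188.8 135.1   0.2] turn -5.13 t 2.2333 F [-0.2 -1.   0.2] open 91.9
```

```bash
python3 -m pendant '[[[32,23,0],-2],[[64,46,0],-4],[[96,69,0],-5],[[128,92,0],-5],[[160,115,0],-5],[[180,129,0],-5],[[189,135,0],-5.1],[[189,135,0],-5.1]]'
python3 - <<'E'
from h import *
import json
C=cam("wrist");im=robot.read_camera("wrist");cv2.imwrite("pics/w1.png",im[:,:,::-1])
s=robot.observe();print(s["tool_pos"],s["tool_rot"])
import pickle;pickle.dump(C,open("w1.pkl","wb"))
E
```

```text
time: 2.9
tool_pos: [0.6009, -0.058, 0.3593]
tool_rot: [3.142, 0.0, 1.522]
contact_force: [0.2, 0.4, -0.3]
opening: 0.0917
[ 0.60001975 -0.05946837  0.35966405] [-3.14157952e+00  1.13346780e-03  1.52039180e+00]
```

View pics/w1.png

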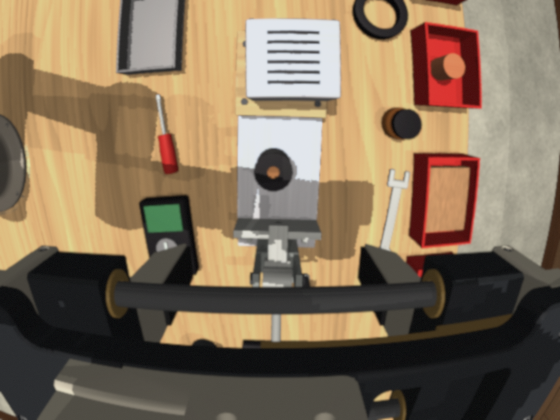

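The wrist view shows the bed with the spool at (273,172), the box top at (293,58), the step edge at about row 112, the stop at row 225 and the tray at (152,35). I zoom in to measure.

Run:
```python
import cv2
im=cv2.imread("pics/w1.png")[0:260,220:350]
cv2.imwrite("pics/w1z.png",cv2.resize(im[0:130],None,fx=4.5,fy=4.5,interpolation=cv2.INTER_CUBIC))
cv2.imwrite("pics/w1y.png",cv2.resize(im[130:260],None,fx=4.5,fy=4.5,interpolation=cv2.INTER_CUBIC))
```

```text
(no output)
```

View pics/w1z.png

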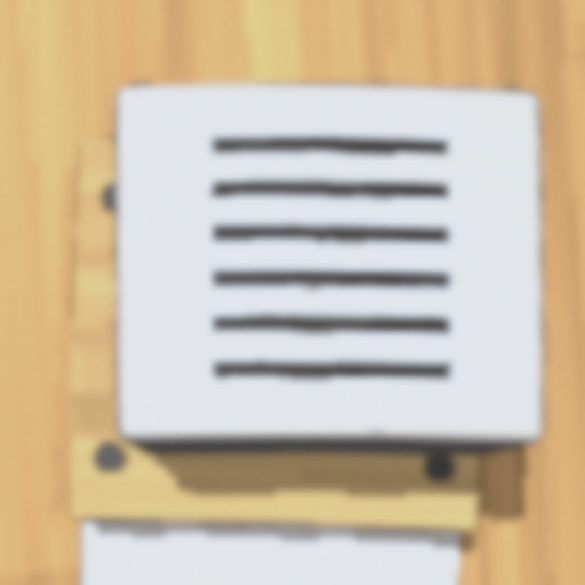

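View pics/w1y.png

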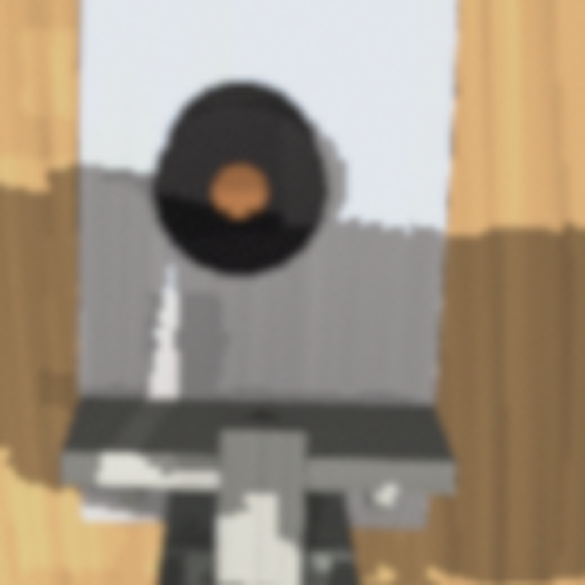

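```bash
cat > fit2.py <<'E'
from fit import *
import pickle
CC["wrist"]=pickle.load(open("w1.pkl","rb"))
W=lambda a,b,o=0:("wrist",(a/4.5+220-.4,b/4.5+o-.4))
w=[(W(75,516),(-65,0,50)),(W(475,530),(65,0,50)),(W(78,400,130),(-65,-165,12)),(W(437,402,130),(65,-165,12)),(W(62,455,130),(-65,-165,72)),(W(455,460,130),(65,-165,72))]
st=fit(w,[.612,.018,-.05],"stand W")
b=fit([(W(118,90),(-55,48,90)),(W(540,95),(55,48,90)),(W(543,437),(55,-48,90)),(W(120,437),(-55,-48,90))],[.62,.09,-.05,.05],"box W")
b2=fit([(W(118,90),(-55,48,140)),(W(540,95),(55,48,140)),(W(543,437),(55,-48,140)),(W(120,437),(-55,-48,140))],[.62,.09,-.05],"box W z fixed")
sp=onz("wrist",W(240,186,130)[1],.082,CC["wrist"])*1000;print("spool",sp)
c,s=np.cos(st[2]),np.sin(st[2]);R=np.array([[c,-s],[s,c]])
print("box in stand",R.T@(b2[:2]-st[:2])*1000,np.degrees(b2[2]-st[2]),"spool",R.T@(sp[:2]-st[:2]*1000))
delta((sp[0]/1000,sp[1]/1000,.15),87.05)
E
python3 fit2.py
```

```text
stand W [612.   17.3] -4.1 []
[[-1.8, 0.8], [0.6, 0.1], [0.4, -1.1], [-0.1, 0.3], [-0.5, -0.6], [0.8, 0.2]]
box W [629.3  87.7] -2.21 [0.04031322]
[[0.3, -0.4], [-0.5, -0.4], [-0.2, 0.6], [0.4, 0.2]]
box W z fixed [628.8  86.3] -2.25 []
[[-0.8, -1.6], [0.7, -1.5], [1.0, 1.5], [-0.8, 1.0]]
spool [598.26326567 -56.6652062   82.        ]
box in stand [11.80078703 69.99671644] 1.849940841302168 spool [ -8.39649844 -74.76940182]
at [600.  -59.5 359.7] yaw 87.11 -> shift [  2.9  -1.9 209.7] turn 0.06 t 2.95 F [-0.1  0.3  1.3] open 91.9
```

```bash
python3 -m pendant '[[[0,0,40],0],[[0,-2,80],0],[[2,-2,120],0],[[2,-2,160],0],[[2,-2,200],0],[[2,-2,240],0],[[2,-2,275],0],[[2,-2,305],0],[[2,-2,323],0],[[2,-2,325],0]]'; python3 -m pendant '[[[0,0,0],0],[[0,0,0],0],[[0,0,0],0],[[0,0,0],0],[[0,0,0],0],[[0,0,0],0]]' 0.3 25
python3 - <<'E'
from h import *
C=cam("wrist");im=robot.read_camera("wrist");cv2.imwrite("pics/w2.png",im[:,:,::-1])
E
```

```text
time: 3.78
tool_pos: [0.5947, -0.0591, 0.0313]
tool_rot: [-3.134, 0.0, 1.518]
contact_force: [-1.1, -0.4, 0.3]
opening: 0.0925
time: 4.28
tool_pos: [0.5955, -0.0593, 0.0324]
tool_rot: [-3.137, 0.001, 1.518]
contact_force: [2.8, -1.0, 1.4]
opening: 0.0566
```

View pics/w2.png

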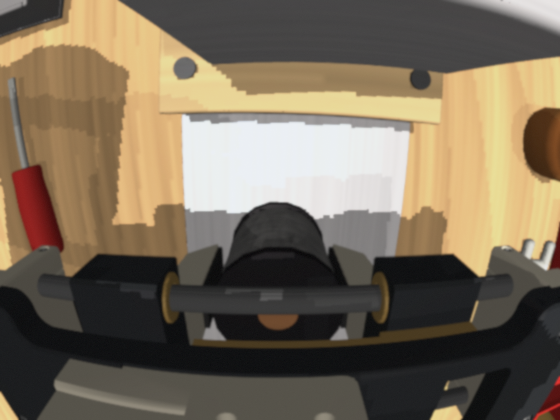

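The jaws sit on both sides of the spool at (277,290), with the opening at 57 mm and still closing. I let them settle, then lift.

```bash
python3 -m pendant '[[[0,0,0],0],[[0,0,0],0],[[0,0,-15],0],[[0,0,-40],0],[[0,0,-80],0],[[0,0,-120],0],[[0,0,-160],0],[[0,0,-195],0],[[0,0,-200],0]]' 0.3 25
python3 - <<'E'
from h import *
delta((.411,.179,.23),175.5)
E
```

```text
time: 5.08
tool_pos: [0.599, -0.0595, 0.2395]
tool_rot: [3.135, 0.003, 1.519]
contact_force: [0.3, 0.1, -1.2]
opening: 0.0535
at [599.  -59.5 239.5] yaw 87.02 -> shift [ 228.4 -200.2    7.5] turn -88.48 t 5.0833 F [ 0.3  0.1 -1.2] open 53.5
```

```bash
python3 -m pendant '[[[15,-13,0],-5],[[38,-34,0],-11],[[63,-56,0],-18],[[90,-79,0],-25],[[118,-103,0],-32],[[146,-128,0],-39],[[174,-153,0],-46],[[202,-177,0],-53],[[220,-193,0],-60],[[228,-200,0],-67]]'; python3 -m pendant '[[[0,0,0],-7],[[0,0,0],-14],[[0,0,0],-20],[[0,0,0],-21.5],[[0,0,0],-21.5]]';  python3 - <<'E'
from h import *
delta((.411,.179,.23),175.5)
C=cam("wrist");im=robot.read_camera("wrist");cv2.imwrite("pics/w3.png",im[:,:,::-1])
import pickle;pickle.dump(C,open("w3.pkl","wb"))
E
```

```text
time: 5.92
tool_pos: [0.4081, 0.1806, 0.2368]
tool_rot: [-3.141, 0.005, 2.697]
contact_force: [-0.0, -0.2, -2.4]
opening: 0.0538
time: 6.33
tool_pos: [0.4074, 0.1806, 0.2359]
tool_rot: [-3.138, 0.003, 3.073]
contact_force: [0.1, 0.2, -2.2]
opening: 0.0535
at [407.4 180.6 235.9] yaw 176.09 -> shift [-3.7 -1.3  5.9] turn 0.59 t 6.3333 F [ 0.1  0.2 -2.2] open 53.5
```

View pics/w3.png

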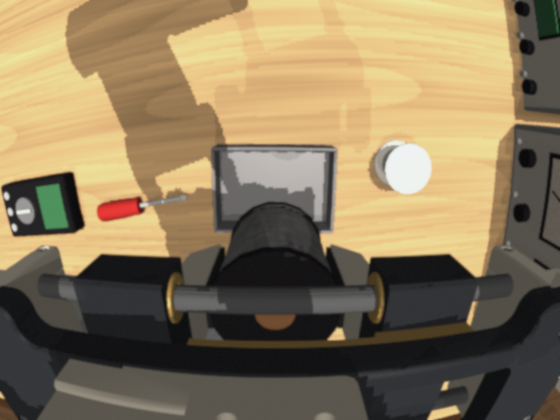

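The tray shows at columns 213–337, rows 146–231, centred under the gripper, and the reel at (405,167) is well clear. I check the position.

Run:
```python
from h import *
import pickle
C=pickle.load(open("w3.pkl","rb"))
for uv in [(213,146),(336,147),(216,231),(334,231)]: print(np.round(onz("wrist",uv,.04,C)*1000,1))
```

```text
[358.5 114.3  40. ]
[368.6 248.7  40. ]
[457.3 106.5  40. ]
[466.3 244.4  40. ]
```

```bash
python3 -m pendant '[[[-2,0,40],0],[[-4,-2,80],0],[[-5,-2,120],0.5],[[-5,-2,150],0.5],[[-5,-2,175],0.5],[[-5,-2,192],0.5],[[-5,-2,200],0.5],[[-5,-2,204],0.5],[[-5,-2,206],0.5],[[-5,-2,208],0.5]]'; python3 -m pendant '[[[0,0,1],0],[[0,0,2],0],[[0,0,2],0]]'
```

```text
time: 7.22
tool_pos: [0.4136, 0.1777, 0.0287]
tool_rot: [-3.139, 0.004, 3.062]
contact_force: [0.5, 0.0, -1.4]
opening: 0.0535
time: 7.47
tool_pos: [0.414, 0.1778, 0.0272]
tool_rot: [-3.139, 0.005, 3.062]
contact_force: [0.5, -1.0, -2.1]
opening: 0.0538
```

```bash
python3 -m pendant '[[[0,0,1],0],[[0,0,2],0],[[0,0,2],0]]';python3 -m pendant '[[[0,0,1],0],[[0,0,2],0],[[0,0,2],0]]'
```

```text
time: 7.72
tool_pos: [0.414, 0.1778, 0.0253]
tool_rot: [-3.139, 0.006, 3.062]
contact_force: [-0.8, -0.8, -1.6]
opening: 0.0534
time: 7.97
tool_pos: [0.4144, 0.1779, 0.0243]
tool_rot: [-3.14, 0.007, 3.062]
contact_force: [-2.7, -0.3, 12.6]
opening: 0.0533
```

Contact: the upward force is 12.6 N. I release only to about 70 mm so the finger backs stay inside the tray.

```bash
python3 -m pendant '[[[0,0,-1],0],[[0,0,-1],0],[[0,0,-1],0],[[0,0,-1],0],[[0,0,-1],0]]' 0.75; python3 -m pendant '[[[0,0,-15],0],[[0,0,-45],0],[[0,0,-85],0],[[0,0,-125],0],[[0,0,-165],0],[[0,0,-200],0],[[0,0,-220],0]]';  python3 - <<'E'
from h import *
C=cam("wrist");im=robot.read_camera("wrist");cv2.imwrite("pics/w4.png",im[:,:,::-1])
im=robot.read_camera("side");cv2.imwrite("pics/s4.png",im[:,:,::-1])
delta((.62,.25,.25),86.5)
E
```

```text
time: 8.38
tool_pos: [0.4143, 0.1779, 0.0251]
tool_rot: [-3.14, 0.006, 3.062]
contact_force: [-0.6, -0.8, -0.2]
opening: 0.0688
time: 8.97
tool_pos: [0.4139, 0.1787, 0.2492]
tool_rot: [-3.141, 0.012, 3.063]
contact_force: [0.1, 1.5, -0.0]
opening: 0.0687
at [414.7 178.9 248.7] yaw 175.47 -> shift [-199.1   87.1    1.5] turn 88.97 t 9.0667 F [ 1.   0.2 -0.8] open 68.8
```

View pics/w4.png

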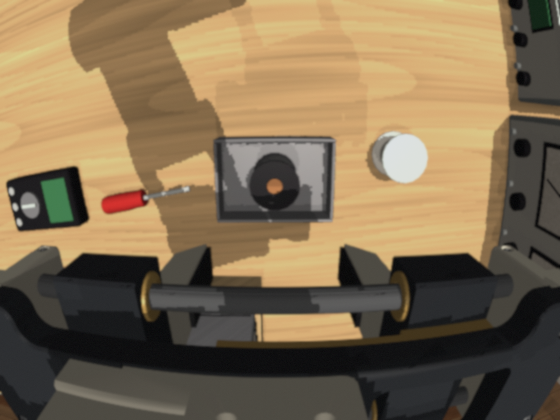

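View pics/s4.png

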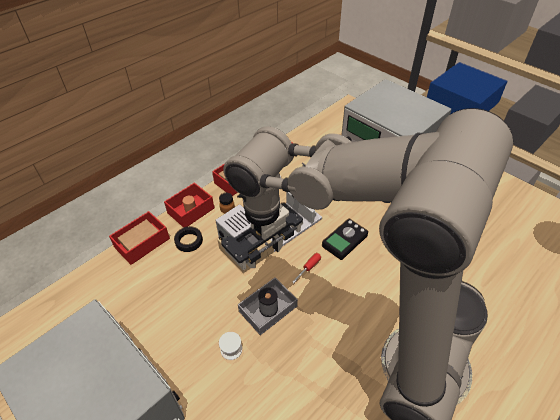

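The spool stands upright in the middle of the tray: (274,186) in wrist, (268,297) in side. Next I go behind the box, jaws along stand x.

```bash
python3 -m pendant '[[[-15,1,0],6],[[-37,2,0],12],[[-62,3,0],18],[[-87,4,0],25],[[-112,5,0],32],[[-137,6,0],39],[[-162,7,0],46],[[-187,8,0],53],[[-207,9,0],60],[[-218,10,0],67]]' 0.6; python3 -m pendant '[[[0,0,0],7],[[0,0,0],14],[[0,0,0],21],[[0,0,0],22],[[0,0,0],22]]';  python3 - <<'E'
from h import *
a=np.radians(-3.5);R=np.array([[np.cos(a),-np.sin(a)],[np.sin(a),np.cos(a)]])
p=R@np.array([.0118,.153])+[.612,.0175];delta((*p,.092),86.5)
E
```

```text
time: 9.9
tool_pos: [0.6342, 0.171, 0.2487]
tool_rot: [3.132, 0.005, 1.886]
contact_force: [-0.6, -0.0, 0.4]
opening: 0.055
time: 10.32
tool_pos: [0.6338, 0.1709, 0.2471]
tool_rot: [3.133, 0.001, 1.505]
contact_force: [0.7, -0.2, 0.1]
opening: 0.0552
at [633.8 170.9 247.1] yaw 86.2 -> shift [ -1.3  -1.9 155.1] turn -0.3 t 10.3167 F [ 0.7 -0.2  0.1] open 55.2
```

```bash
python3 -m pendant '[[[0,0,40],0],[[0,-1,80],0],[[0,-2,115],0],[[0,-2,140],0],[[0,-2,152],0],[[0,-2,155],0],[[0,-2,155],0]]';  python3 - <<'E'
from h import *
delta((.62,.15,.092),86.5)
im=robot.read_camera("wrist");cv2.imwrite("pics/w5.png",im[:,:,::-1])
im=robot.read_camera("scene");cv2.imwrite("pics/c5.png",im[:,:,::-1])
E
```

```text
time: 10.9
tool_pos: [0.6331, 0.1708, 0.0919]
tool_rot: [3.134, 0.001, 1.506]
contact_force: [0.2, 0.7, 1.3]
opening: 0.0551
at [633.1 170.8  91.9] yaw 86.29 -> shift [-21.6 -11.8  -0.2] turn -0.21 t 10.9 F [0.2 0.7 1.3] open 55.1
```

View pics/w5.png

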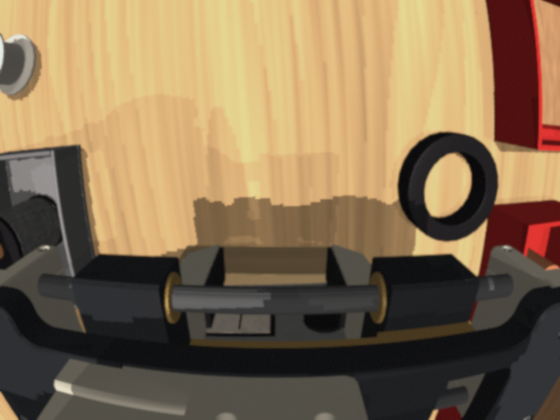

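View pics/c5.png

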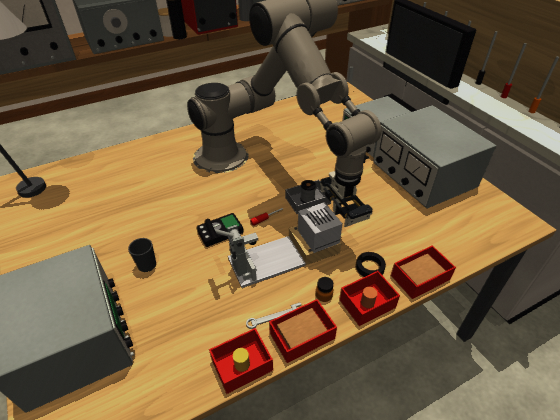

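```bash
python3 -m pendant '[[[-10,0,0],0],[[-20,0,0],0],[[-27,0,0],0],[[-34,0,0],0],[[-42,0,0],0],[[-50,0,0],0],[[-58,0,0],0],[[-66,0,0],0],[[-74,0,0],0],[[-80,0,0],0]]'
python3 - <<'E'
from h import *
delta((.62,.15,.092),86.5)
im=robot.read_camera("scene");cv2.imwrite("pics/c6.png",cv2.resize(im[140:300,180:400,::-1],None,fx=3.5,fy=3.5))
E
```

```text
time: 11.83
tool_pos: [0.63, 0.0914, 0.0959]
tool_rot: [3.126, -0.002, 1.505]
contact_force: [0.3, 7.4, 5.8]
opening: 0.0553
at [630.   91.4  95.9] yaw 86.22 -> shift [ 57.8 -13.9   3.8] turn -0.28 t 11.8333 F [0.3 7.4 5.8] open 55.3
```

View pics/c6.png

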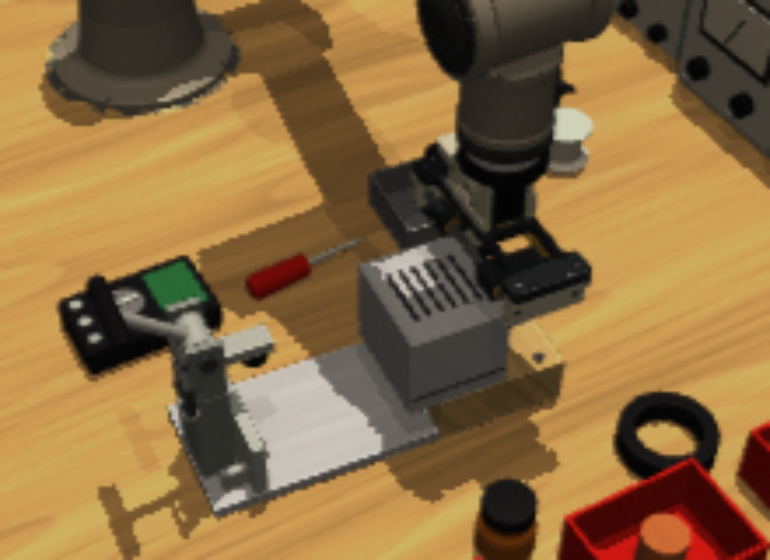

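The box overhangs the step and is still level, top at about (435,285) in the crop. I push on slowly over the edge.

```bash
python3 -m pendant '[[[-5,0,0],0],[[-10,0,0],0],[[-14,0,0],0],[[-18,0,0],0],[[-22,0,0],0],[[-22,0,0],0]]'
python3 - <<'E'
from h import *
delta((.62,.15,.092),86.5)
im=robot.read_camera("scene");cv2.imwrite("pics/c7.png",cv2.resize(im[140:300,180:400,::-1],None,fx=3.5,fy=3.5))
E
```

```text
time: 12.38
tool_pos: [0.6282, 0.0667, 0.0956]
tool_rot: [3.127, 0.0, 1.504]
contact_force: [0.2, -0.5, -0.2]
opening: 0.0551
at [628.2  66.7  95.6] yaw 86.16 -> shift [ 82.6 -13.8   3.4] turn -0.34 t 12.3833 F [ 0.2 -0.5 -0.2] open 55.1
```

View pics/c7.png

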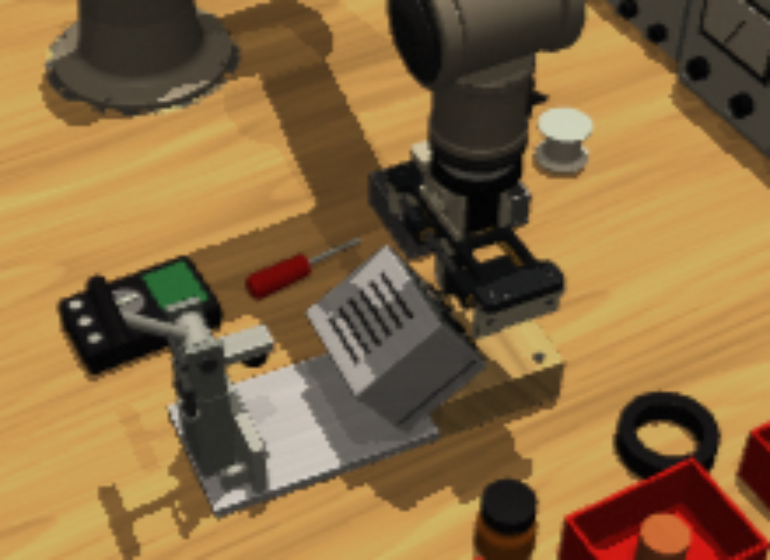

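It is tipping, caught mid-fall at roughly 45°. I hold, back off slightly and look again.

```bash
python3 -m pendant '[[[8,0,0],0],[[15,0,0],0],[[15,0,0],0],[[15,0,0],0],[[15,0,0],0]]'
python3 - <<'E'
from h import *
im=robot.read_camera("scene");cv2.imwrite("pics/c8.png",cv2.resize(im[140:300,180:400,::-1],None,fx=3.5,fy=3.5))
E
```

```text
time: 12.85
tool_pos: [0.6288, 0.0823, 0.095]
tool_rot: [3.129, 0.0, 1.504]
contact_force: [-0.0, 0.5, -0.0]
opening: 0.0551
```

View pics/c8.png

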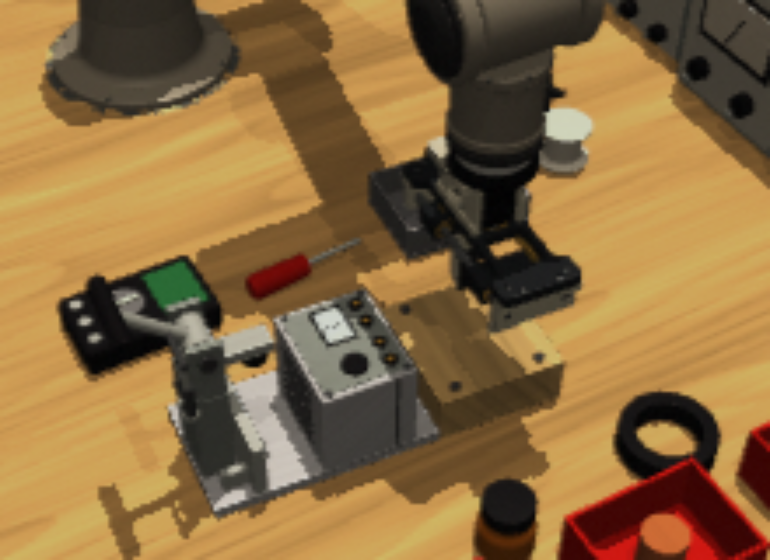

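The box lies on the bed, panel up, about (345,335) in the crop. I raise and measure its pose from the wrist camera.

```bash
python3 -m pendant '[[[0,0,-40],0],[[0,0,-80],0],[[-20,0,-120],0],[[-50,0,-160],0],[[-80,0,-200],0],[[-110,0,-225],0],[[-110,0,-225],0],[[-110,0,-225],0]]'
python3 - <<'E'
from h import *
import pickle
C=cam("wrist");im=robot.read_camera("wrist")[:,:,::-1];cv2.imwrite("pics/w9.png",im);pickle.dump(C,open("w9.pkl","wb"))
cv2.imwrite("pics/w9z.png",cv2.resize(im[80:260,180:400],None,fx=3.3,fy=3.3,interpolation=cv2.INTER_CUBIC))
delta((.62,.15,.092),86.5)
E
```

```text
time: 13.57
tool_pos: [0.6195, -0.0307, 0.3242]
tool_rot: [3.121, 0.002, 1.5]
contact_force: [-0.6, -0.1, -0.2]
opening: 0.0553
at [619.  -28.8 321.6] yaw 86.04 -> shift [178.6 -15.1 229.3] turn -0.46 t 13.6167 F [-0.   0.7 -0.1] open 55.2
```

View pics/w9z.png

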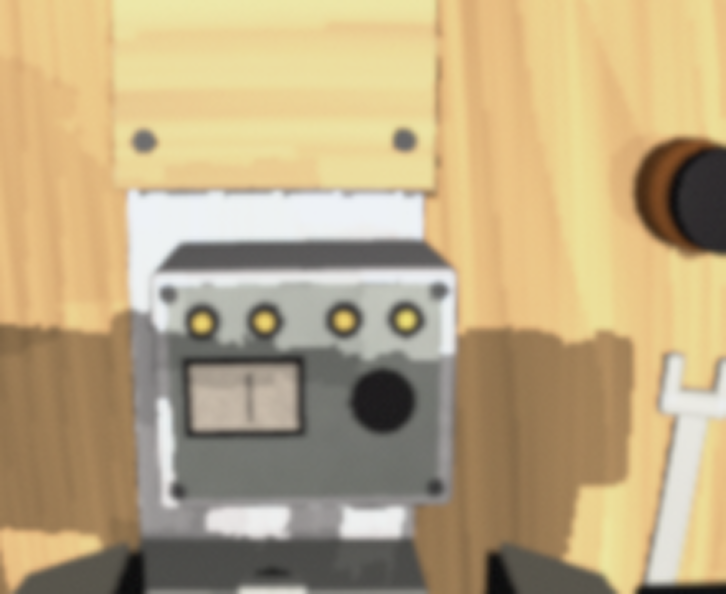

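```bash
cat > fit9.py <<'E'
from fit import *
import pickle,sys
CC["wrist"]=pickle.load(open("w9.pkl","rb"))
W=lambda a,b:("wrist",(a/3.3+180-.35,b/3.3+80-.35))
st=fit([(W(115,188),(-65,0,50)),(W(435,190),(65,0,50)),(W(143,540),(-65,-165,12)),(W(413,538),(65,-165,12))],[.612,.018,-.05],"stand")
b=fit([(W(155,272),(-55,45,108)),(W(455,268),(55,45,108)),(W(451,500),(55,-45,108)),(W(166,506),(-55,-45,108))],[.61,-.06,-.05],"box")
c,s=np.cos(st[2]),np.sin(st[2]);R=np.array([[c,-s],[s,c]])
print("box in stand",R.T@(b[:2]-st[:2])*1000,np.degrees(b[2]-st[2]))
E
python3 fit9.py
```

```text
stand [612.5  17. ] -4.24 []
[[-0.4, 0.9], [0.5, 0.2], [-0.6, -0.9], [0.5, -0.4]]
box [619.7 -51.9] -3.27 []
[[-1.8, -0.7], [1.9, -1.0], [1.4, 1.3], [-1.3, 1.1]]
box in stand [ 12.25592494 -68.14160654] 0.9748339251481278
```

The box is at stand (12, -68) and nearly square. I centre it first by nudging its +x side with closed fingers.

```bash
cat >> h.py <<'E'
def stand(x,y,z):
    a=np.radians(-4.0);R=np.array([[np.cos(a),-np.sin(a)],[np.sin(a),np.cos(a)]])
    p=R@np.array([x,y])/1000+[.6123,.0172];delta((*p,z/1000),86)
def where():
    a=np.radians(-4.0);R=np.array([[np.cos(a),-np.sin(a)],[np.sin(a),np.cos(a)]])
    s=robot.observe();print("stand xy",R.T@(s["tool_pos"][:2]-[.6123,.0172])*1000,"z",s["tool_pos"][2]*1000,"F",np.round(R.T@s["contact_force"][:2],1),s["contact_force"][2])
E
python3 -c "
from h import *
stand(103,-68,180);stand(103,-68,54)"
```

```text
at [619.  -28.8 321.6] yaw 86.04 -> shift [-22.5  90.8 143.1] turn 0.04 t 13.6167 F [-0.   0.7 -0.1] open 55.2
at [619.  -28.8 321.6] yaw 86.04 -> shift [-22.5  88.7 269.1] turn 0.04 t 13.6167 F [-0.   0.7 -0.1] open 55.2
```

```bash
python3 -m pendant '[[[-10,30,0],0],[[-22,65,10],0],[[-22,89,40],0],[[-22,89,80],0],[[-22,89,120],0],[[-22,89,160],0],[[-22,89,200],0],[[-22,89,235],0],[[-22,89,260],0],[[-22,89,269],0]]' 0 10; python3 -m pendant '[[[0,0,0],0],[[0,0,0],0]]'; python3 -c "
from h import *
where();stand(86,-68,54);robot.read_camera('wrist')
im=robot.read_camera('scene');cv2.imwrite('pics/c10.png',cv2.resize(im[140:300,180:400,::-1],None,fx=3.5,fy=3.5))"
```

```text
time: 14.45
tool_pos: [0.7065, -0.055, 0.0465]
tool_rot: [3.137, -0.001, 1.503]
contact_force: [-0.8, -0.4, -0.5]
opening: 0.0005
time: 14.62
tool_pos: [0.7054, -0.0537, 0.0448]
tool_rot: [3.141, -0.002, 1.504]
contact_force: [-0.1, 0.2, 0.2]
opening: 0.0004
stand xy [ 97.78101216 -64.21599082] z 44.8123847367377 F [-0.1  0.1] 0.2299986109280019
at [705.4 -53.7  44.8] yaw 86.16 -> shift [ -3.7 -11.8  -9.2] turn 0.16 t 14.6167 F [-0.1  0.2  0.2] open 0.4
```

View pics/c10.png

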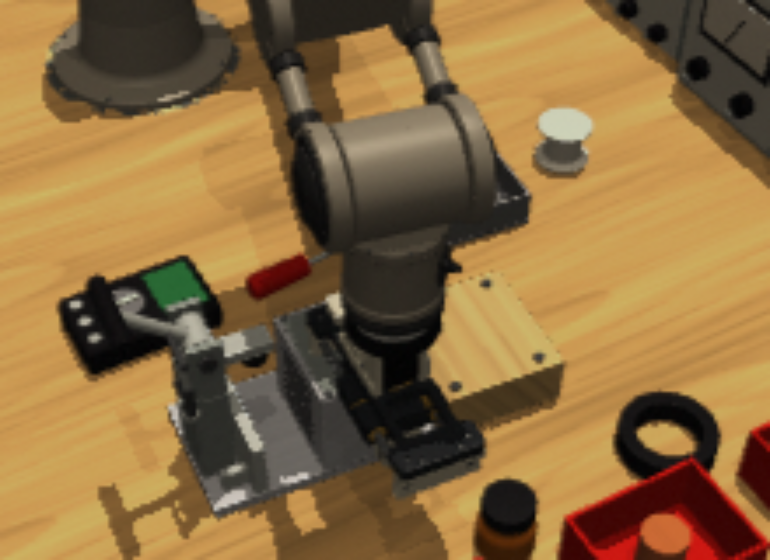

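```bash
python3 -m pendant '[[[-4,0,-11],0],[[-4,-4,-11],0],[[-4,-8,-11],0],[[-4,-11,-11],0],[[-4,-14,-11],0],[[-4,-17,-11],0],[[-4,-20,-11],0],[[-4,-22,-11],0],[[-4,-24,-11],0],[[-4,-24,-11],0]]'; python3 -c "
from h import *
where()
im=robot.read_camera('scene');cv2.imwrite('pics/c11.png',cv2.resize(im[140:300,180:400,::-1],None,fx=3.5,fy=3.5))
im=robot.read_camera('wrist');cv2.imwrite('pics/w11.png',im[:,:,::-1])"
```

```text
time: 15.55
tool_pos: [0.6836, -0.0571, 0.0595]
tool_rot: [3.133, -0.001, 1.503]
contact_force: [3.7, -0.4, 4.0]
opening: 0.0004
stand xy [ 76.27600643 -69.161709  ] z 59.48883320551544 F [ 3.7 -0.2] 4.04249892218442
```

View pics/c11.png

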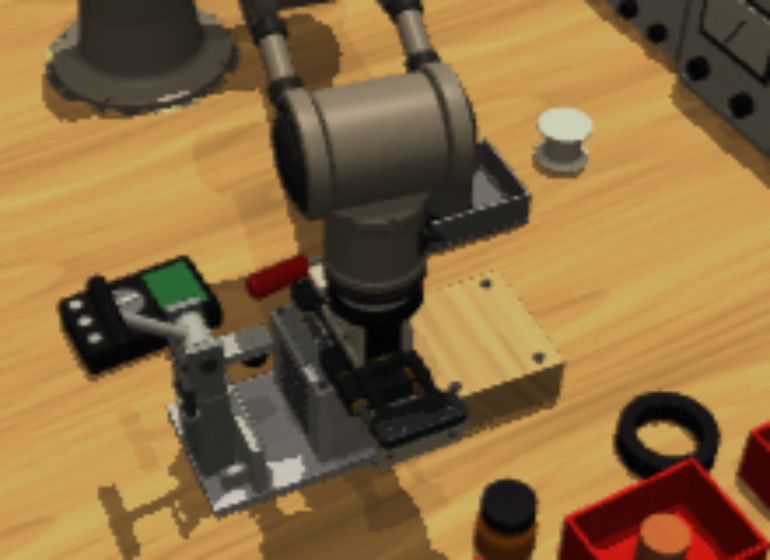

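View pics/w11.png

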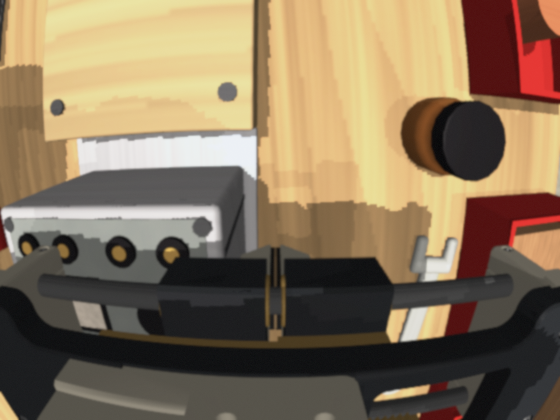

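The box has moved: its +x edge shows at (240,170) in the wrist view, just inside the bed's edge. I back off, rise and measure again.

```bash
python3 -m pendant '[[[0,8,0],0],[[0,20,0],0],[[0,20,-40],0],[[10,10,-80],0],[[15,-20,-120],0],[[15,-50,-160],0],[[25,-70,-200],0],[[35,-70,-240],0],[[38,-70,-262],0],[[38,-70,-262],0]]' 0.6
python3 - <<'E'
from h import *
import pickle
C=cam("wrist");im=robot.read_camera("wrist")[:,:,::-1];cv2.imwrite("pics/w12.png",im);pickle.dump(C,open("w12.pkl","wb"))
cv2.imwrite("pics/w12z.png",cv2.resize(im[80:260,180:400],None,fx=3.3,fy=3.3,interpolation=cv2.INTER_CUBIC))
where()
E
```

```text
time: 16.48
tool_pos: [0.6147, -0.0133, 0.3296]
tool_rot: [3.122, -0.0, 1.505]
contact_force: [0.3, 0.5, 1.1]
opening: 0.0547
stand xy [  4.23007479 -30.80245592] z 325.3128873690662 F [ 0.5 -0.3] -0.34999232187755874
```

View pics/w12z.png

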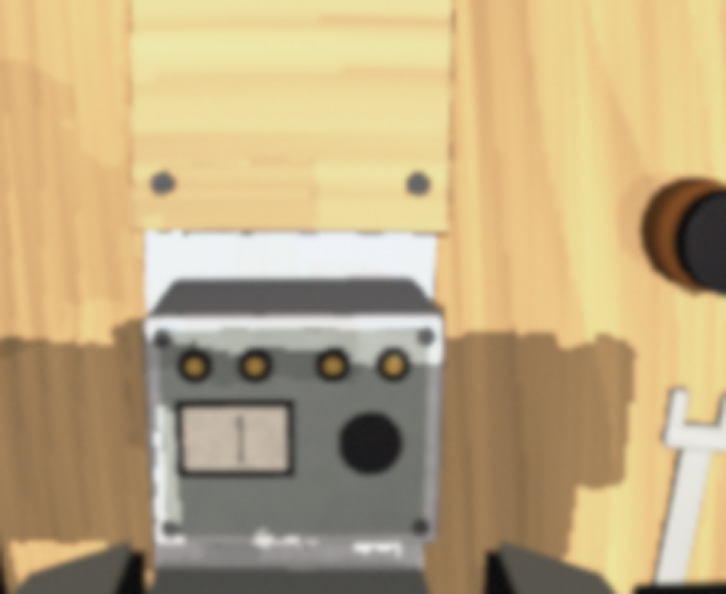

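Run:
```python
import fit,pickle
from fit import *
CC["wrist"]=pickle.load(open("w12.pkl","rb"))
W=lambda a,b:("wrist",(a/3.3+180-.35,b/3.3+80-.35))
st=fit.fit([(W(133,228),(-65,0,50)),(W(448,233),(65,0,50)),(W(155,568),(-65,-165,12)),(W(427,569),(65,-165,12))],[.612,.018,-.05],"stand")
b=fit.fit([(W(148,320),(-55,45,108)),(W(442,316),(55,45,108)),(W(437,538),(55,-45,108)),(W(157,540),(-55,-45,108))],[.61,-.06,-.05],"box")
c,s=np.cos(st[2]),np.sin(st[2]);R=np.array([[c,-s],[s,c]])
print("box in stand",R.T@(b[:2]-st[:2])*1000,np.degrees(b[2]-st[2]))
stand(0,0,62);stand(1,-10,180)
```

```text
Traceback (most recent call last):
AttributeError: 'function' object has no attribute 'fit'
```

Run:
```python
import pickle
from fit import *
CC["wrist"]=pickle.load(open("w12.pkl","rb"))
W=lambda a,b:("wrist",(a/3.3+180-.35,b/3.3+80-.35))
st=fit([(W(133,228),(-65,0,50)),(W(448,233),(65,0,50)),(W(155,568),(-65,-165,12)),(W(427,569),(65,-165,12))],[.612,.018,-.05],"stand")
b=fit([(W(148,320),(-55,45,108)),(W(442,316),(55,45,108)),(W(437,538),(55,-45,108)),(W(157,540),(-55,-45,108))],[.61,-.06,-.05],"box")
c,s=np.cos(st[2]),np.sin(st[2]);R=np.array([[c,-s],[s,c]])
print("box in stand",R.T@(b[:2]-st[:2])*1000,np.degrees(b[2]-st[2]))
stand(2,0,62);stand(2,0,180)
```

```text
stand [612.7  17.1] -4.23 []
[[-0.1, 1.1], [0.5, 0.0], [0.3, -0.5], [-0.9, -0.7]]
box [609.6 -51.5] -3.33 []
[[-1.8, -1.2], [1.5, -1.0], [1.0, 1.8], [-0.9, 2.3]]
box in stand [  2.03613024 -68.68023444] 0.8955163637649827
at [614.4 -13.8 325.3] yaw 86.2 -> shift [ 30.7  -6.  263.3] turn 0.2 t 16.5333 F [ 0.4 -0.4 -0.3] open 54.8
at [614.4 -13.8 325.3] yaw 86.2 -> shift [ 30.8  -4.3 145.3] turn 0.2 t 16.5333 F [ 0.4 -0.4 -0.3] open 54.8
```

```bash
python3 -m pendant '[[[15,-3,40],0],[[32,-4,80],0],[[32,-4,120],0],[[32,-5,160],0],[[32,-6,195],0],[[32,-6,225],0],[[32,-6,248],0],[[32,-6,258],0],[[32,-6,260],0],[[32,-6,260],0]]'; python3 -c "
from h import *
where()"
```

```text
time: 17.37
tool_pos: [0.6137, 0.0183, 0.0644]
tool_rot: [3.129, -0.0, 1.504]
contact_force: [-0.3, -0.1, 0.8]
opening: 0.0553
stand xy [1.31603606 1.20058594] z 64.43458065577637 F [-0.3 -0.1] 0.7531994025600149
```

```bash
python3 -m pendant '[[[-7,0,2],0.2],[[-14,0,3],0.2],[[-21,0,4],0.2],[[-28,0,4],0.2],[[-35,0,4],0.2],[[-42,0,4],0.2],[[-48,0,4],0.2],[[-53,0,4],0.2],[[-57,0,4],0.2],[[-60,0,4],0.2]]'; python3 -c "
from h import *
where()
im=robot.read_camera('scene');cv2.imwrite('pics/c13.png',cv2.resize(im[140:300,180:400,::-1],None,fx=3.5,fy=3.5))"
```

```text
time: 18.2
tool_pos: [0.6107, -0.0418, 0.0622]
tool_rot: [3.126, -0.001, 1.5]
contact_force: [0.6, 6.5, 4.9]
opening: 0.0551
stand xy [  2.50274099 -58.93383441] z 62.2212895145271 F [0.2 6.6] 4.921932757572647
```

View pics/c13.png

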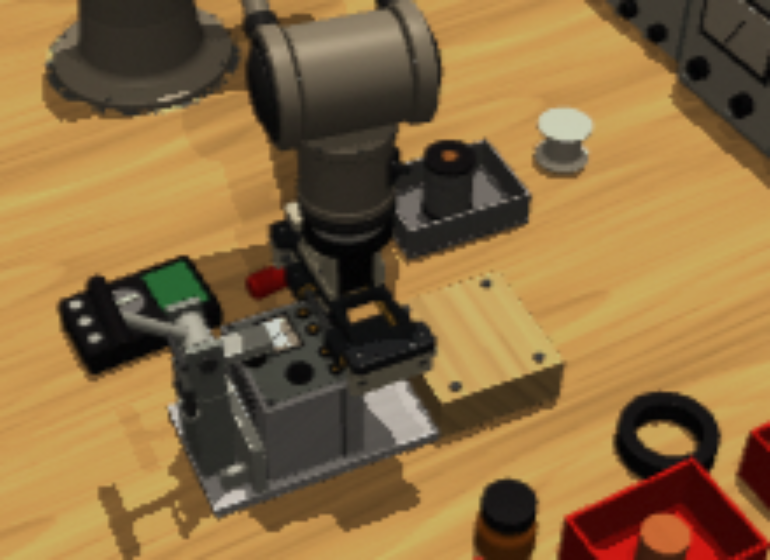

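The box is nearly at the stop and the spool is upright in the tray. I push on until the force rises.

```bash
python3 -m pendant '[[[-3,0,1],0],[[-6,0,1],0],[[-8,0,1],0],[[-8,0,1],0]]'; python3 -c "
from h import *
where()"
```

```text
time: 18.58
tool_pos: [0.6111, -0.046, 0.0626]
tool_rot: [3.124, -0.008, 1.498]
contact_force: [4.0, 22.0, 6.3]
opening: 0.0551
stand xy [  3.24548218 -63.08410217] z 62.629615221894596 F [ 2.5 22.2] 6.3298063132092235
```

```bash
python3 -m pendant '[[[-2,0,0],0],[[-2,0,0],0],[[-2,0,0],0]]'; python3 -m pendant '[[[5,0,0],0],[[20,0,0],0],[[40,0,0],0],[[50,0,-30],0],[[50,0,-70],0],[[50,0,-110],0],[[40,0,-150],0],[[30,0,-190],0],[[30,0,-225],0],[[30,0,-255],0]]'; python3 -m pendant '[[[0,0,0],0],[[0,0,0],0],[[0,0,0],0]]'
python3 - <<'E'
from h import *
import pickle
C=cam("wrist");im=robot.read_camera("wrist")[:,:,::-1];cv2.imwrite("pics/w14.png",im);pickle.dump(C,open("w14.pkl","wb"))
cv2.imwrite("pics/w14z.png",cv2.resize(im[80:300,180:400],None,fx=2.7,fy=2.7,interpolation=cv2.INTER_CUBIC))
im=robot.read_camera("side")[:,:,::-1];cv2.imwrite("pics/s14.png",cv2.resize(im[120:320,200:380],None,fx=3,fy=3,interpolation=cv2.INTER_CUBIC))
where()
E
```

```text
time: 18.83
tool_pos: [0.6112, -0.046, 0.0634]
tool_rot: [3.123, -0.012, 1.497]
contact_force: [0.7, 12.7, 1.5]
opening: 0.0553
time: 19.67
tool_pos: [0.6083, -0.0201, 0.3224]
tool_rot: [3.119, -0.01, 1.495]
contact_force: [0.8, 0.2, -1.0]
opening: 0.0548
time: 19.92
tool_pos: [0.6078, -0.0206, 0.3217]
tool_rot: [3.12, -0.01, 1.495]
contact_force: [0.1, -0.1, -0.4]
opening: 0.0549
stand xy [ -2.09108038 -37.69400561] z 320.36612037967893 F [-0.4 -0.3] -0.1393698729449463
```

View pics/w14z.png

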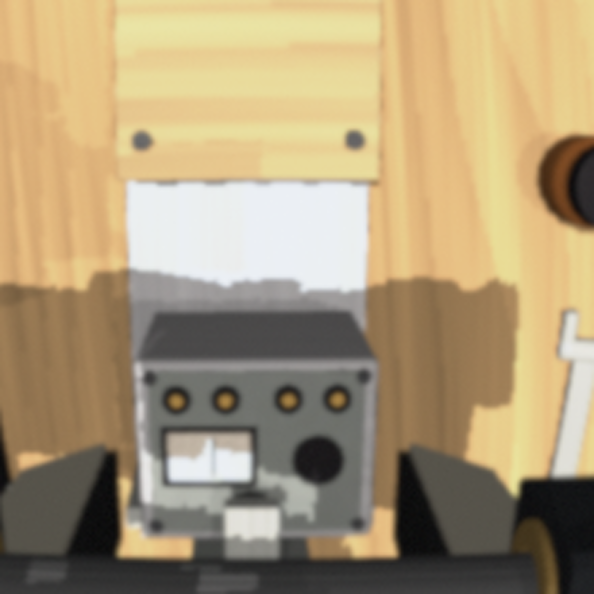

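View pics/s14.png

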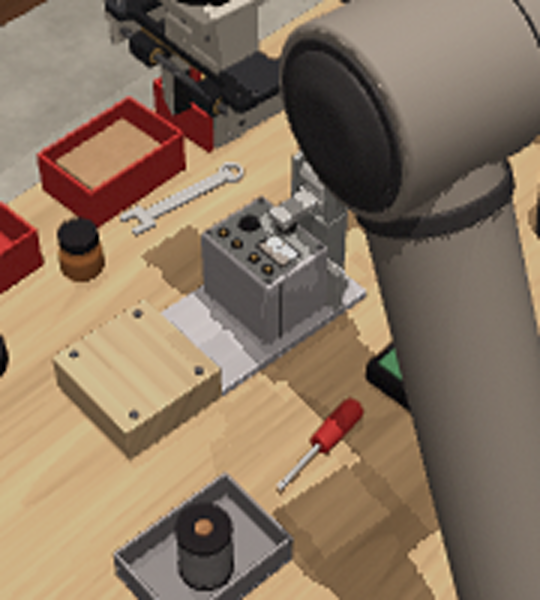

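Run:
```python
import pickle
from fit import *
CC["wrist"]=pickle.load(open("w14.pkl","rb"))
W=lambda a,b:("wrist",(a/2.7+180-.3,b/2.7+80-.3))
b=fit([(W(136,360),(-55,45,108)),(W(377,358),(55,45,108)),(W(371,533),(55,-45,108)),(W(143,534),(-55,-45,108))],[.61,-.06,-.05],"box")
for a in (-4.23,-4.0):
  a=np.radians(a);c,s=np.cos(a),np.sin(a);R=np.array([[c,-s],[s,c]])
  print("box in stand",R.T@(b[:2]-[.6124,.0172])*1000,np.degrees(b[2]-a))
print(onz("wrist",W(117,178)[1],.05,CC["wrist"])*1000,onz("wrist",W(378,183)[1],.05,CC["wrist"])*1000)
C=CC["wrist"]
a=np.radians(-4);R=np.array([[np.cos(a),-np.sin(a)],[np.sin(a),np.cos(a)]])
for l in [(-55,-75,108),(55,-75,108),(-55,-165,108),(55,-165,108),(-55,-75,12),(55,-75,12)]:
  p=np.r_[R@np.array(l[:2])+[612.4,17.2],l[2]]/1000;print(l,(proj("wrist",p,C)[0]-[180,80])*2.7)
```

```text
box [ 606.4 -100.8] -4.24 []
[[-1.1, -0.8], [1.3, -0.7], [0.2, 1.0], [-0.3, 1.5]]
box in stand [   2.72264114 -118.08879542] -0.0067895992427239185
box in stand [   2.24858167 -118.09877332] -0.23678959924272472
[548.1125336   23.66130645  50.        ] [675.82156748  11.1880006   50.        ]
(-55, -75, 108) [126.94723311 361.68104787]
(55, -75, 108) [374.20417778 358.93246452]
(-55, -165, 108) [137.47514977 541.21178771]
(55, -165, 108) [366.41072668 537.95095922]
(-55, -75, 12) [147.73400275 311.1194037 ]
(55, -75, 12) [347.82685485 309.06356901]
```

Box at about (2,-118..-120), square within 0.3°, and the push met the stop with 22 N. Next the lever: I open the fingers to about 28 mm to straddle the stem and come down behind the bar.

```bash
python3 -c "
from h import *
stand(0,-298,310);stand(0,-298,200)"
```

```text
at [607.6 -20.3 320.4] yaw 85.67 -> shift [-260.4    3.5    7.8] turn -0.33 t 20.0167 F [-0.4 -0.3 -0.1] open 55.0
at [607.6 -20.3 320.4] yaw 85.67 -> shift [-261.5    1.4  117.7] turn -0.33 t 20.0167 F [-0.4 -0.3 -0.1] open 55.0
```

```bash
python3 -m pendant '[[[-20,0,0],0],[[-50,0,0],0],[[-85,1,0],0],[[-120,1,0],0],[[-155,1,0],0],[[-190,1,0],0],[[-220,1,0],0],[[-245,1,0],-0.3],[[-258,1,0],-0.3],[[-261,1,0],-0.3]]' 0.3 10
python3 - <<'E'
from h import *
stand(0,-298,200)
im=robot.read_camera("wrist")[:,:,::-1];cv2.imwrite("pics/w15.png",im)
im=robot.read_camera("side")[:,:,::-1];cv2.imwrite("pics/s15.png",cv2.resize(im[70:270,230:430],None,fx=3,fy=3,interpolation=cv2.INTER_CUBIC))
E
```

```text
time: 20.85
tool_pos: [0.5881, -0.2827, 0.3155]
tool_rot: [3.126, -0.011, 1.497]
contact_force: [1.1, 0.3, -0.3]
opening: 0.0273
at [ 588.1 -282.7  315.5] yaw 85.8 -> shift [  1.6   1.4 115.6] turn -0.2 t 20.85 F [ 1.1  0.3 -0.3] open 27.3
```

View pics/w15.png

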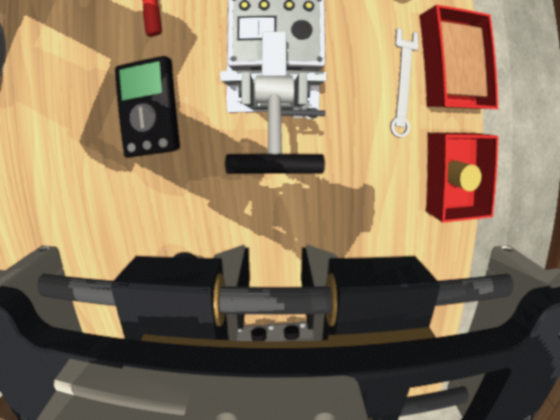

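View pics/s15.png

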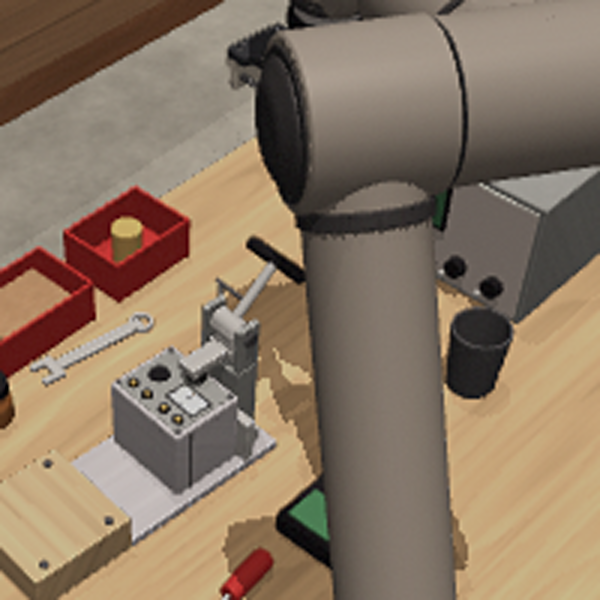

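The bar is at (275,163) and the fingers are centred on the stem. The box sits against the stop. I descend behind the bar.

```bash
python3 -m pendant '[[[0,0,30],0],[[0,1,65],0],[[0,1,95],0],[[0,1,112],0],[[0,1,116],0],[[0,1,116],0]]'
python3 - <<'E'
from h import *
where()
im=robot.read_camera("wrist")[:,:,::-1];cv2.imwrite("pics/w16.png",im)
C=cam("wrist");print(onz("wrist",(275,163),.213))
E
```

```text
time: 21.45
tool_pos: [0.5919, -0.277, 0.1996]
tool_rot: [3.127, -0.013, 1.502]
contact_force: [-0.5, -0.8, -0.1]
opening: 0.0276
stand xy [ 1.69958729e-01 -2.94873302e+02] z 199.64618994067328 F [-0.4 -0.8] -0.11930561612408191
[ 0.59570664 -0.22338571  0.213     ]
```

View pics/w16.png

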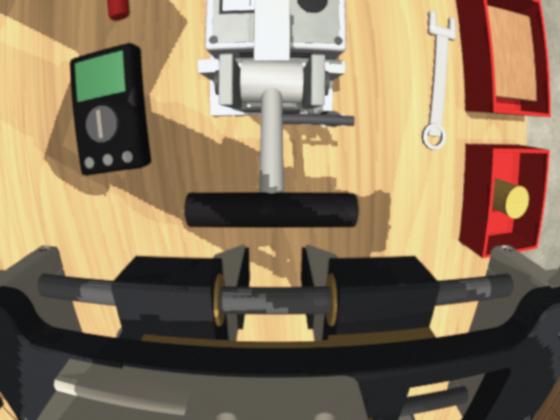

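```bash
python3 -m pendant '[[[8,0,0],0],[[15,0,-1],0],[[22,0,-8],0],[[30,0,-15],0],[[37,0,-20],0],[[46,0,-24],0],[[56,0,-28],0],[[65,0,-30],0],[[75,0,-31],0],[[85,0,-31],0]]'
python3 - <<'E'
from h import *
where()
im=robot.read_camera("wrist")[:,:,::-1];cv2.imwrite("pics/w17.png",im)
E
```

```text
time: 22.33
tool_pos: [0.5992, -0.1946, 0.2374]
tool_rot: [3.116, -0.006, 1.501]
contact_force: [0.2, -4.7, 3.7]
opening: 0.0277
stand xy [   1.67687375 -212.20210501] z 237.35461597182967 F [ 0.6 -4.7] 3.6683357262609
```

View pics/w17.png

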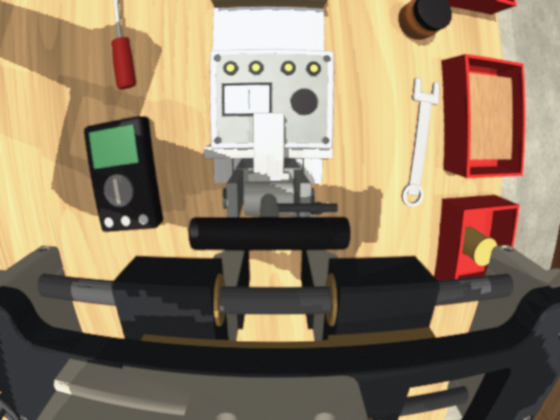

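The bar is up at (270,233), pushed by both fingers. I continue over the high point, coming down a bit.

```bash
python3 -m pendant '[[[5,0,7],0],[[12,0,9],0],[[19,0,11],0],[[26,0,14],0],[[33,0,17],0],[[40,0,20],0],[[46,0,23],0],[[46,0,23],0]]'
python3 - <<'E'
from h import *
where()
im=robot.read_camera("wrist")[:,:,::-1];cv2.imwrite("pics/w18.png",im)
E
```

```text
time: 23.05
tool_pos: [0.6026, -0.1442, 0.2131]
tool_rot: [3.12, -0.01, 1.504]
contact_force: [-1.3, -0.4, -0.1]
opening: 0.0273
stand xy [   1.55065405 -161.69614593] z 213.12184982555573 F [-1.3 -0.5] -0.10294434361521554
```

View pics/w18.png

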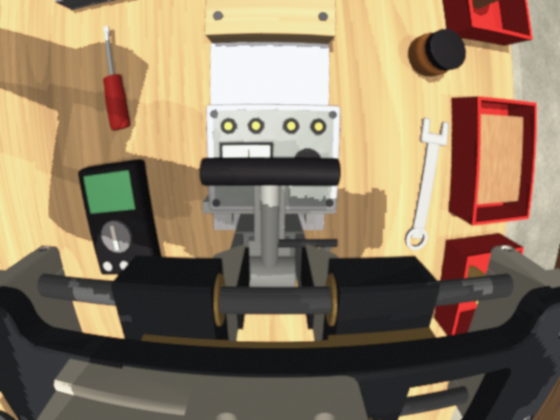

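The lever has snapped over, bar now at (270,171). I rise away and check the final state.

```bash
python3 - <<'E'
from h import *
a=np.radians(-4);R=np.array([[np.cos(a),-np.sin(a)],[np.sin(a),np.cos(a)]])
for ang in (10,20,30,40):
  l=np.array([0,-197+85*np.cos(np.radians(ang))]);p=np.r_[R@l/1000+[.6124,.0172],.158+.085*np.sin(np.radians(ang))]
  print(ang,proj("wrist",p))
E
python3 -m pendant '[[[-4,0,-20],0],[[-8,0,-50],0],[[-8,0,-90],0],[[0,0,-125],0],[[30,0,-150],0],[[60,0,-150],0],[[90,0,-150],0],[[110,0,-150],0],[[120,0,-150],0],[[120,0,-150],0]]'
python3 - <<'E'
from h import *
import pickle
C=cam("wrist");im=robot.read_camera("wrist")[:,:,::-1];cv2.imwrite("pics/w19.png",im);pickle.dump(C,open("w19.pkl","wb"))
for n in("scene","side"): cv2.imwrite(f"pics/{n}19.png",robot.read_camera(n)[:,:,::-1])
where()
E
```

```text
10 [[271.48232067 159.90349826]]
20 [[271.80667154 169.7050378 ]]
30 [[272.1497321  185.15920975]]
40 [[272.49709408 206.47465032]]
time: 23.93
tool_pos: [0.6074, -0.0247, 0.3648]
tool_rot: [3.119, -0.01, 1.506]
contact_force: [0.5, -0.4, 0.2]
opening: 0.0275
stand xy [ -1.82600214 -45.15837424] z 364.46152034916815 F [-0.1 -0.8] 0.403208194633476
```

View pics/w19.png

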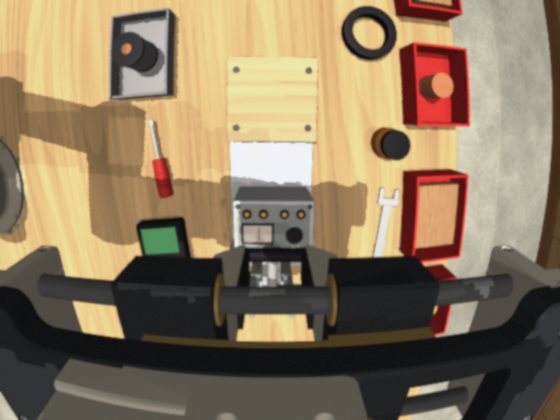

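View pics/scene19.png

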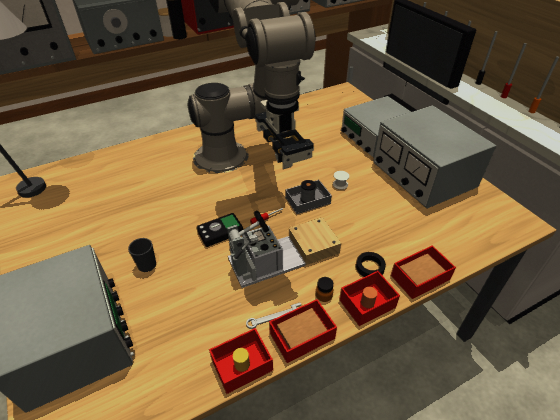

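View pics/side19.png

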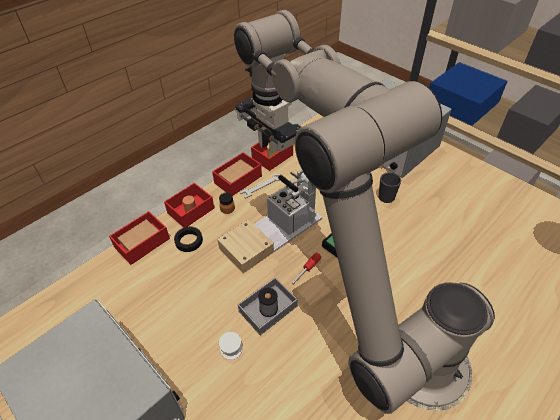

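Run:
```python
from h import *
a=np.radians(-4);R=np.array([[np.cos(a),-np.sin(a)],[np.sin(a),np.cos(a)]])
for ang in (20,40,140):
  l=np.array([0,-197+85*np.cos(np.radians(ang))]);p=np.r_[R@l/1000+[.6124,.0172],.158+.085*np.sin(np.radians(ang))]
  print(ang,[proj(n,p).round(0).tolist() for n in("wrist","scene","side")])
A=cv2.resize(cv2.imread("pics/scene19.png")[200:290,200:320],None,fx=4,fy=4,interpolation=2)
B=cv2.resize(cv2.imread("pics/side19.png")[160:250,240:340],None,fx=4,fy=4,interpolation=2)
cv2.imwrite("pics/z19.png",np.hstack([A,B])[:, :800]);print(A.shape,B.shape)
```

```text
20 [[[273.0, 252.0]], [[260.0, 221.0]], [[288.0, 183.0]]]
40 [[[273.0, 275.0]], [[255.0, 216.0]], [[291.0, 174.0]]]
140 [[[273.0, 364.0]], [[211.0, 230.0]], [[321.0, 156.0]]]
(360, 480, 3) (360, 400, 3)
```

View pics/z19.png

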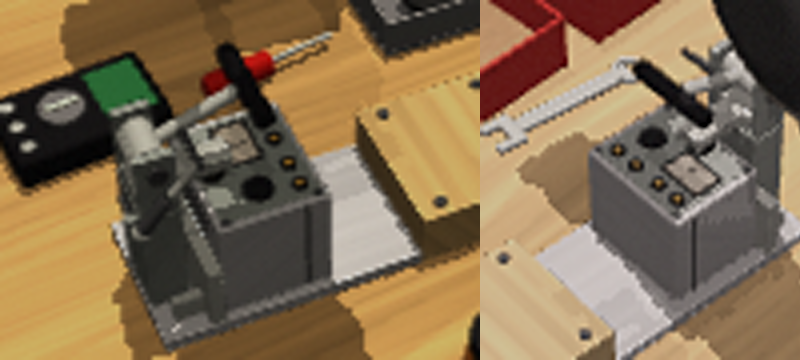

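The bar sits at (261,221) in scene and (288,182) in side, which matches the closed angle of 20°. The box is under the pad against the stop, the spool is upright in the tray, and nothing else has moved. The arm is clear, so I hand in.

```bash
python3 -c "
from cell import robot
print(robot.hand_in(), robot.observe()['time'])"
```

```text
the job is handed in; nothing more can be done
the job is handed in; nothing more can be done
```

I did the whole job in the order you asked and handed it in after about 24 s, with the arm clear of everything.

- **Spool:** I took it off the bed and stood it upright near the middle of the grey tray. Later pictures still show it upright.
- **Box:** I pushed it over the step and it landed with the socket panel up. It lay about 12 mm off-centre, so I nudged it sideways before sliding it to the stop, where the push force rose to 22 N. The last measurement puts it 2–3 mm off the middle of the bed and square within about 0.3°.
- **Lever:** I pushed the bar over its high point and it snapped shut. The bar's position fits the closed angle of 20° in the wrist, scene and side pictures.
- **Rest of the bench:** in the final pictures the other things appear to be where they were. I compared them by eye only.

**One mismatch:** the camera fit put the box centre at y ≈ -118 mm, against the nominal -120 mm. That is within the calibration error. I took the box as fully home because of the 22 N and because the box's lower edge appeared where it should be. I did not measure the box again after the clamp closed.

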